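# Try the glue syringes and put the gummed one to soak

### The arm

A 7-joint arm with a two-finger parallel gripper is mounted at the origin on the work surface. World frame = base frame: x ahead of the robot, y to its left, z up, the work surface at z = 0. Lengths are in m, angles in rad, forces in N, time in s.
With the tool pointing down it reaches from about 0.425 to 0.825 m from the base axis. Payload 3.6 kg.
Tool frame: the origin (TCP) lies where the fingers leave the gripper's body, on its centre line; the fingertips stand 73 mm ahead of it and the grasp point (between the pads) lies 54 mm ahead of it; z points along the fingers, y is the line along which they close (so a half turn about z gives the same grasp; the last joint's range is limited). The gripper opens to 85 mm and grips with 20 to 120 N. Pads are 22 mm wide; open, the fingers measure 114 mm over their backs; the gripper's body (76 mm by 85 mm) begins 54 mm behind the grasp point. The pads swing forward as they close: fully open they stand 13 mm farther back than shut.
Start: joints at [1.115, 0.615, -0.013, 1.423, 0.008, 1.103, -0.04], TCP at [0.27, -0.591, 0.304] pointing down, gripper open.
Joint ranges: [-3.12, 3.12], [-0.3, 2.06], [-1.34, 1.32], [0.26, 2.42], [-1.36, 4.5], [0.01, 1.98], [-2.84, 2.84]. Speed limits (rad/s): [2.79, 2.79, 3.14, 3.14, 3.14, 3.14, 3.14].

### API

Orientations are given as a unit quaternion [x, y, z, w].
In Python, from station import arm, snapshot, camera_info, ticket gives the robot as it stands. Calls block until the motion is done:
- arm.movep(position, orientation): joint-space move of the TCP to a pose.
- arm.line_to(position, velocity=0.15, ori=None): straight line of the TCP; ori=None keeps the orientation; velocity is the mean speed in m/s.
- arm.move_j(angles): joint-space move.
- arm.move_gripper(opening, effort=None): opening from 0.0 (shut) to 1.0 (fully open); effort is the grip in N (None keeps the last); returns when the fingers have stopped.
- arm.pause(seconds).
- arm.ik(position, orientation): joint angles nearest the present ones, or None.
- snapshot(name): name is "scene" or "top" or "wrist"; returns the picture (384x512x3 uint8, blue, green, red); there is no depth.
- camera_info(name): a dict with "fx", "fy", "cx", "cy" (pixels), "dist_coeffs" ([k1, k2, p1, p2, k3] as OpenCV has them; the pictures are not rectified), "R" (3x3) and "t" (3): a world point X has camera coordinates R X + t; the wrist camera has in their place "T_tool_cam" (4x4, takes a point from camera to tool coordinates, whose origin is the TCP and whose axes are the flange's). Camera axes: x right, y down, z forward; pixel columns grow to the right and rows downward; lengths in m; the calibration is good to about 2 mm. A picture is of the moment at which its call begins: read the wrist's pose just before it. camera_info takes no time and is no camera call.
A pose or a line that the arm cannot do raises arm.MotionError and nothing moves.
- ticket.finish_job(): hands the job in; it is judged then, once.
Readings, each from a call of its own:
- arm.read_time(): time.
- arm.read_joint_positions(): joint angles.
- arm.read_dq(): joint speeds.
- arm.read_effort(): joint torques, N m.
- arm.read_tool_pos(): TCP position.
- arm.read_eef_rot(): TCP orientation.
- arm.read_ft_force(): force on the tool from outside, world axes, zero at the start.
- arm.read_wrist_torque(): the same for the moment, N m.
- arm.read_opening(): opening from 0.0 (shut) to 1.0 (fully open).
- arm.read_finger_force(): force on a finger pad.
Only numpy, scipy, OpenCV 4.12 (cv2) and the standard library are available. Lean on these libraries where they do the work, as an engineer would, in place of code of your own. Each camera call takes 0.05 s, during which the arm holds its last target. There are 200 camera calls.

### The job

Before today's edge gluing, try the three glue syringes as they lie in the leaning rack: push each plunger straight down its barrel as far as it will go. Two run fully home and stay in the rack like that; the third is gummed up and sticks part-way: when all have been tried, lift that syringe out by its collar and lower it, nozzle down and without dropping it, into the cone of the soaking stand so that it seats upright, and let go. Leave everything else on the bench where it is.

Things in the scene. Friction and masses are not known exactly. Their poses are not given: they have to be found in the camera images.
- rack: Plywood rack, fixed; base 165 x 290 mm, origin under its centre. Holds three syringes side by side, 85 mm apart along own y, leaning 35 degrees from vertical with plungers up towards own -x (robot side). Nozzle tips stand on a ledge 48 mm up that takes the push; barrels lie in two rails with notches open on the upper side, 20-28 and 110-120 mm from the tip. Beyond that they are free.
- syringe_a_mid (a point): Loose white glue syringe A, 0.1-0.2 kg, at the rack's own -y end (all alike): point on its axis 85 mm from the nozzle tip; own +z runs from nozzle to plunger, own y across the rack. From the tip: nozzle tapering from 10 to 30 mm diameter over 50 mm; barrel 30 mm diameter to 150 mm; grey collar 36 mm diameter from 150 to 170 mm (good to grip); plunger rod 11 mm diameter beyond.
- thumb_a (a point): Centre of the top of syringe A's grey thumb disc (30 mm diameter, 5 mm thick), on the barrel's axis at the plunger's end: 208 mm from the nozzle tip when fully drawn out, 178 mm (8 mm above the collar) when home. Own +z as the barrel's, away from the nozzle.
- plunger_a (a joint): How far syringe A's plunger is pushed in: 0 fully drawn out, 0.030 m fully home. A sound plunger slides all the way with a drag of about 3 N and stays where it is left; a gummed one stops dead between half-way and two thirds.
- syringe_b_mid (a point): Loose white glue syringe B, 0.1-0.2 kg, in the middle of the rack (all alike): point on its axis 85 mm from the nozzle tip; own +z runs from nozzle to plunger, own y across the rack. From the tip: nozzle tapering from 10 to 30 mm diameter over 50 mm; barrel 30 mm diameter to 150 mm; grey collar 36 mm diameter from 150 to 170 mm (good to grip); plunger rod 11 mm diameter beyond.
- thumb_b (a point): Centre of the top of syringe B's grey thumb disc (30 mm diameter, 5 mm thick), on the barrel's axis at the plunger's end: 208 mm from the nozzle tip when fully drawn out, 178 mm (8 mm above the collar) when home. Own +z as the barrel's, away from the nozzle.
- plunger_b (a joint): How far syringe B's plunger is pushed in: 0 fully drawn out, 0.030 m fully home. A sound plunger slides all the way with a drag of about 3 N and stays where it is left; a gummed one stops dead between half-way and two thirds.
- syringe_c_mid (a point): Loose white glue syringe C, 0.1-0.2 kg, at the rack's own +y end (all alike): point on its axis 85 mm from the nozzle tip; own +z runs from nozzle to plunger, own y across the rack. From the tip: nozzle tapering from 10 to 30 mm diameter over 50 mm; barrel 30 mm diameter to 150 mm; grey collar 36 mm diameter from 150 to 170 mm (good to grip); plunger rod 11 mm diameter beyond.
- thumb_c (a point): Centre of the top of syringe C's grey thumb disc (30 mm diameter, 5 mm thick), on the barrel's axis at the plunger's end: 208 mm from the nozzle tip when fully drawn out, 178 mm (8 mm above the collar) when home. Own +z as the barrel's, away from the nozzle.
- plunger_c (a joint): How far syringe C's plunger is pushed in: 0 fully drawn out, 0.030 m fully home. A sound plunger slides all the way with a drag of about 3 N and stays where it is left; a gummed one stops dead between half-way and two thirds.
- soak_stand: Soaking stand, fixed: open aluminium cone cup on three legs and a steel foot 100 mm in diameter. Origin under its centre, own z up. The cup tapers like the nozzles (11 degrees each side): inside 44 mm wide at the rim, 110 mm up, 18 mm at its open bottom, 45 mm up. A seated syringe stands upright on its axis, nozzle tip about 25 mm, mid point 110 mm, collar 175-195 mm above the bench.
- soak_rim (a point): Centre of the soaking cup's mouth, at the rim, 110 mm above the bench.
- glue_bottle: White glue bottle, 62 mm diameter, 155 mm tall, loose, standing; origin at the centre of its underside. Not part of the job.
- tack_tin: Open round steel tin of tacks, 76 mm diameter, 24 mm high, loose; origin under its centre. Not part of the job.
- tape_roll: Roll of paper tape lying flat, 100 mm diameter, 24 mm high, loose; origin under its centre. Not part of the job.
- scissors: Scissors lying flat, about 165 mm long, 10 mm high, loose; origin under the pivot, blades to own +x. Not part of the job.
- tape_measure: Tape measure, 68 x 36 mm, 60 mm high, loose; origin under its centre. Not part of the job.
- pin_box: Plastic box of pins with a red lid, 99 x 74 mm, 44 mm high, loose; origin under its centre. Not part of the job.
There are look-alikes about, which are no part of the job. Leave any green look-alike of the part that bears syringe_a_mid alone.

How it is judged:
On the way, in this order (a step that is already met when the one before it is completed fails the run):
1. all three plungers have been tried in the rack: two are home, the third has been pushed until it stopped (((value of joint each of plunger_b, plunger_c above 0.027 m and distance of each of syringe_b_mid, syringe_c_mid, syringe_a_mid from where it was at the start of the episode below 0.012 m and value of joint plunger_a above 0.014 m) or (value of joint each of plunger_a, plunger_c above 0.027 m and distance of each of syringe_a_mid, syringe_c_mid, syringe_b_mid from where it was at the start of the episode below 0.012 m and value of joint plunger_b above 0.014 m) or (value of joint each of plunger_a, plunger_b above 0.027 m and distance of each of syringe_a_mid, syringe_b_mid, syringe_c_mid from where it was at the start of the episode below 0.012 m and value of joint plunger_c above 0.014 m))), for 0.1 s.
2. the syringe whose plunger sticks stands seated in the soaking cup (((value of joint each of plunger_b, plunger_c above 0.027 m and distance of each of syringe_b_mid, syringe_c_mid from where it was at the start of the episode below 0.012 m and horizontal distance between syringe_a_mid and soak_rim below 0.01 m and angle between syringe_a_mid's own z axis and vertical below 0.12 rad and z of syringe_a_mid in the frame of soak_stand between 0.1 and 0.117 m) or (value of joint each of plunger_a, plunger_c above 0.027 m and distance of each of syringe_a_mid, syringe_c_mid from where it was at the start of the episode below 0.012 m and horizontal distance between syringe_b_mid and soak_rim below 0.01 m and angle between syringe_b_mid's own z axis and vertical below 0.12 rad and z of syringe_b_mid in the frame of soak_stand between 0.1 and 0.117 m) or (value of joint each of plunger_a, plunger_b above 0.027 m and distance of each of syringe_a_mid, syringe_b_mid from where it was at the start of the episode below 0.012 m and horizontal distance between syringe_c_mid and soak_rim below 0.01 m and angle between syringe_c_mid's own z axis and vertical below 0.12 rad and z of syringe_c_mid in the frame of soak_stand between 0.1 and 0.117 m))), for 0.2 s.
At the end, for the whole second after the job is handed in: The two sound plungers are home (within 3 mm), their syringes in the rack where they lay (within 12 mm); the one that sticks stands nozzle down in the soaking cup, within 10 mm of its axis and 7 degrees of upright, seated to its depth (within 7 mm), still and released (((value of joint each of plunger_b, plunger_c above 0.027 m and distance of each of syringe_b_mid, syringe_c_mid from where it was at the start of the episode below 0.012 m and horizontal distance between syringe_a_mid and soak_rim below 0.01 m and angle between syringe_a_mid's own z axis and vertical below 0.12 rad and z of syringe_a_mid in the frame of soak_stand between 0.1 and 0.117 m and linear speed of syringe_a below 0.01 m/s) or (value of joint each of plunger_a, plunger_c above 0.027 m and distance of each of syringe_a_mid, syringe_c_mid from where it was at the start of the episode below 0.012 m and horizontal distance between syringe_b_mid and soak_rim below 0.01 m and angle between syringe_b_mid's own z axis and vertical below 0.12 rad and z of syringe_b_mid in the frame of soak_stand between 0.1 and 0.117 m and linear speed of syringe_b below 0.01 m/s) or (value of joint each of plunger_a, plunger_b above 0.027 m and distance of each of syringe_a_mid, syringe_b_mid from where it was at the start of the episode below 0.012 m and horizontal distance between syringe_c_mid and soak_rim below 0.01 m and angle between syringe_c_mid's own z axis and vertical below 0.12 rad and z of syringe_c_mid in the frame of soak_stand between 0.1 and 0.117 m and linear speed of syringe_c below 0.01 m/s))); the robot touches nothing.
It fails at once if the syringe is dropped into the cup: it touches the stand while moving faster than 0.5 m/s ((contact force between syringe_a and soak_stand above 0.5 N and linear speed of syringe_a above 0.5 m/s) or (contact force between syringe_b and soak_stand above 0.5 N and linear speed of syringe_b above 0.5 m/s) or (contact force between syringe_c and soak_stand above 0.5 N and linear speed of syringe_c above 0.5 m/s)).
It fails at once if something else on the bench is moved by more than 30 mm (distance of any of glue_bottle, tack_tin, tape_roll, scissors, tape_measure, pin_box from where it was at the start of the episode above 0.03 m).
It also fails if it takes over 54 s, if anything falls off the work surface, if the arm or the gripper's body presses on something with over 40 N, if the wrist force passes 120 N, or if a joint passes its speed limit or range.

## Working session

There is one attempt and no reset: what is moved stays moved. The work goes in short steps, each a Python script; the robot and the scene stay as the last script left them, time stands still between calls to the robot, and variables do not carry over. Pictures are saved under pics/ and viewed, at most 10 in all, crops included, and the job is handed in when it is done.

```bash
mkdir -p pics; ls
python3 - <<'E'
from station import arm,snapshot,camera_info
import cv2,numpy as np
for n in("scene","top","wrist"):
    im=snapshot(n);cv2.imwrite(f"pics/{n}0.png",im)
    print(n,camera_info(n))
a=cv2.imread("pics/scene0.png");b=cv2.imread("pics/top0.png")
cv2.imwrite("pics/s_big.png",cv2.resize(a,(800,600)));cv2.imwrite("pics/t_big.png",cv2.resize(b,(800,600)))
print(arm.read_time(),arm.read_eef_rot(),arm.read_ft_force())
E
```

```text
pics
scene {'fx': 458.6357240240411, 'fy': 458.6357240240411, 'cx': 259.80688315343406, 'cy': 191.93596609493673, 'dist_coeffs': array([-0.16669182,  0.        ,  0.        ,  0.        ,  0.        ]), 'R': array([[ 0.80675015,  0.59088791, -0.00238169],
       [ 0.43440587, -0.59582503, -0.67548802],
       [-0.40055678,  0.54391544, -0.73736711]]), 't': array([-0.3528709 , -0.11755189,  1.61226499])}
top {'fx': 495.56098543756144, 'fy': 495.56098543756144, 'cx': 253.45481600474818, 'cy': 192.10174178216926, 'dist_coeffs': array([-0.21456797,  0.        ,  0.        ,  0.        ,  0.        ]), 'R': array([[-0.00504601, -0.99998338,  0.00279001],
       [-0.98445706,  0.00447782, -0.17556838],
       [ 0.17555297, -0.00363257, -0.98446329]]), 't': array([-0.03479831,  0.47948374,  1.77243575])}
wrist {'fx': 338.66156295193673, 'fy': 338.66156295193673, 'cx': 255.73411294575735, 'cy': 189.578700956688, 'dist_coeffs': array([-0.09886055,  0.        ,  0.        ,  0.        ,  0.        ]), 'T_tool_cam': array([[-7.84727883e-04, -9.45266578e-01, -3.26298146e-01,
         8.57748263e-02],
       [ 9.99999691e-01, -7.53881850e-04, -2.20989070e-04,
         3.95309104e-04],
       [-3.70966681e-05, -3.26298219e-01,  9.45266878e-01,
        -6.90569839e-02],
       [ 0.00000000e+00,  0.00000000e+00,  0.00000000e+00,
         1.00000000e+00]])}
0.15 [ 9.77100121e-01  2.12777883e-01 -2.10127550e-04 -9.38709888e-04] [0.03394577 0.04642919 0.62298658]
```

View pics/s_big.png

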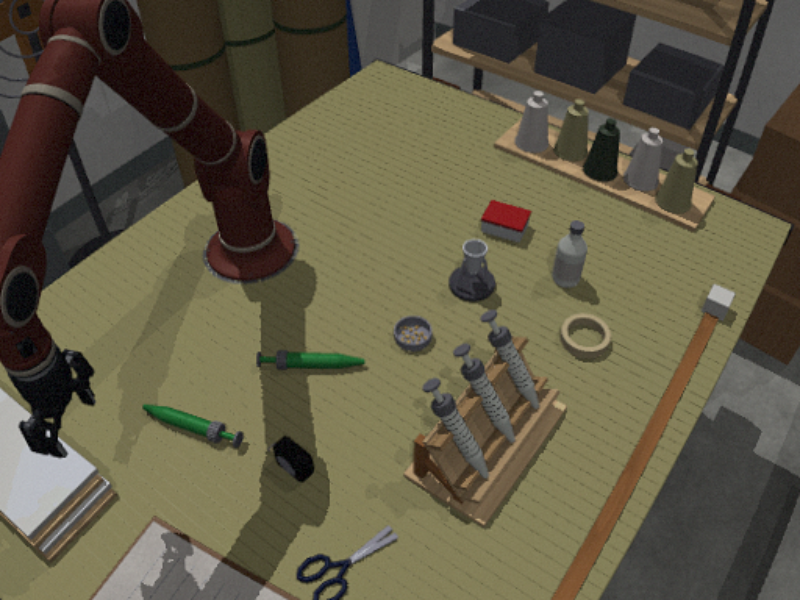

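View pics/t_big.png

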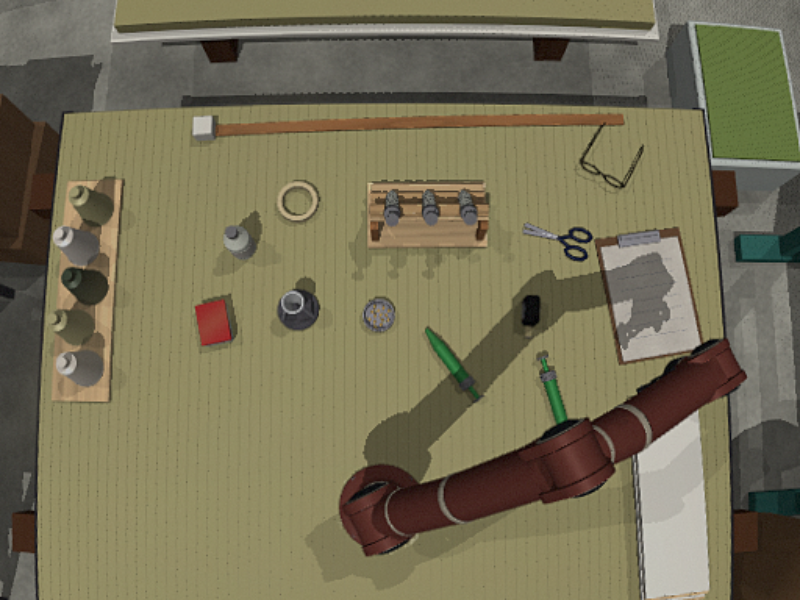

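The scene view (800 px) shows the white syringes in the rack, with thumb discs at about (432,385), (462,351) and (490,317). The stand's cup is at (475,250). In the top view the rack is centred at about (428,215), its collars are at (467,207), (430,207) and (393,207), and the cup is at (293,302).

Possible confusions:
- **Green syringes:** lying flat at scene (310,360) and (190,425). These are look-alikes to leave alone.
- **Bottles:** on the board at (600,150), and the glue bottle at (570,258).

I choose the three white ones in the rack. The next step is a close crop.

Run:
```python
import cv2,numpy as np
a=cv2.imread("pics/scene0.png");b=cv2.imread("pics/top0.png")
# scene crop x 255-365,y 145-335 ; top crop x 170-330 y 110-220
A=cv2.resize(a[145:335,255:365],None,fx=3,fy=3,interpolation=cv2.INTER_CUBIC)
B=cv2.resize(b[110:220,170:325],None,fx=3,fy=3,interpolation=cv2.INTER_CUBIC)
C=np.zeros((575,800,3),np.uint8);C[:570,:330]=A;C[:330,335:800]=B
cv2.imwrite("pics/crop1.png",C)
```

```text
(no output)
```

View pics/crop1.png

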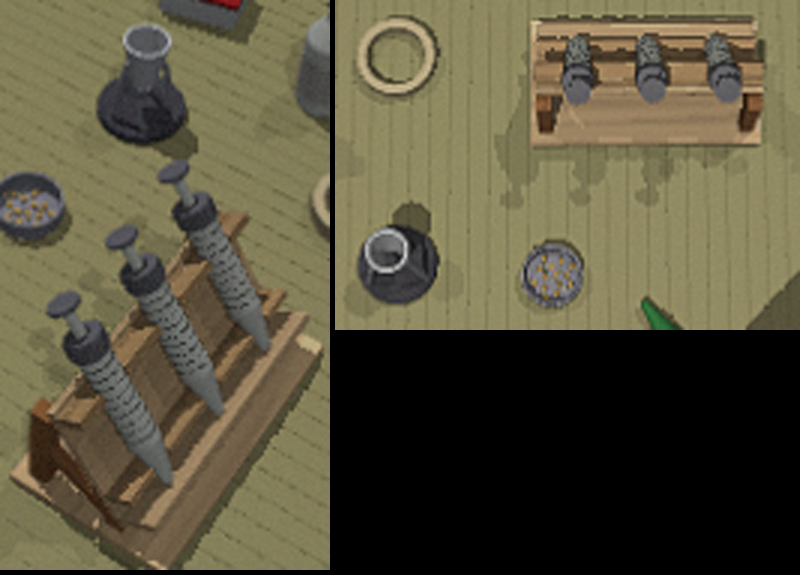

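The crop shows the three white syringes with thumb discs at scene-crop (64,303), (122,239), (174,173) and top-crop (725,91), (651,91), (578,92), in order A, B, C. The rim is at scene-crop (147,42) and top-crop (386,250).

```bash
cat > h.py <<'E'
import numpy as np,cv2
from scipy.spatial.transform import Rotation as Rn
from station import arm,snapshot,camera_info,ticket
def ray(ci,px,T=None):
    K=np.array([[ci['fx'],0,ci['cx']],[0,ci['fy'],ci['cy']],[0,0,1]])
    u=cv2.undistortPoints(np.array([[px]],float),K,ci['dist_coeffs'])[0,0]
    d=np.array([u[0],u[1],1])
    if T is None: o,d=-ci['R'].T@ci['t'],ci['R'].T@d
    else: o,d=T[:3,3],T[:3,:3]@d
    return o,d/np.linalg.norm(d)
def meet(rays):
    A=[np.eye(3)-np.outer(d,d) for o,d in rays]
    X=np.linalg.solve(sum(A),sum(a@o for a,(o,d) in zip(A,rays)))
    return X,max(np.linalg.norm(a@(X-o)) for a,(o,d) in zip(A,rays))
def onplane(r,z): o,d=r; return o+d*(z-o[2])/d[2]
def toolpose():
    T=np.eye(4);T[:3,:3]=Rn.from_quat(arm.read_eef_rot()).as_matrix();T[:3,3]=arm.read_tool_pos();return T
def ori(z,y):  # tool z axis, closing axis y
    z=z/np.linalg.norm(z);y=y-z*(y@z);y/=np.linalg.norm(y)
    return Rn.from_matrix(np.c_[np.cross(y,z),y,z]).as_quat()
E
python3 - <<'E'
from h import *
s,t=camera_info("scene"),camera_info("top")
S=lambda x,y:ray(s,((x-1)/3+255,(y-1)/3+145)); Tp=lambda x,y:ray(t,((x-336)/3+170,(y-1)/3+110))
np.set_printoptions(precision=4,suppress=True)
for n,a,b in[("A",(64,303),(725,91)),("B",(122,239),(651,91)),("C",(174,173),(578,92)),("rim",(147,42),(386,250))]:
    print(n,*meet([S(*a),Tp(*b)]))
print("rim z",onplane(S(147,42),.11),onplane(Tp(386,250),.11))
for p in[(168,482),(220,412),(264,347)]: print("tip",onplane(S(*p),.05))
for p in[(531,145),(760,145),(531,16),(757,16)]: print("base",onplane(Tp(*p),.012))
E
```

```text
A [ 0.6285 -0.1943  0.2104] 7.462044294284916e-05
B [ 0.6292 -0.1106  0.208 ] 3.5760993337364224e-05
C [ 0.6274 -0.0274  0.2134] 0.0007799426693005242
rim [0.4653 0.1994 0.1063] 0.0005583588608666721
rim z [0.4669 0.1954 0.11  ] [0.4651 0.1993 0.11  ]
tip [ 0.7467 -0.2002  0.05  ]
tip [ 0.747  -0.1137  0.05  ]
tip [ 0.7444 -0.0298  0.05  ]
base [0.6158 0.0318 0.012 ]
base [ 0.6149 -0.2571  0.012 ]
base [0.7868 0.0324 0.012 ]
base [ 0.7864 -0.2586  0.012 ]
```

Positions agree with the description: thumbs are 84 mm apart, tip to thumb is 0.119 m in x, the base is 289 mm and yaw is about 0. The thumb heights read about 8 mm low, so I'll refine them with the wrist camera from two poses.

Run:
```python
from h import *
u=np.array([-np.sin(np.radians(35)),0,np.cos(np.radians(35))])
B=np.array([.6285,-.1106,.215]); q=ori(-u,np.array([0,-1.,0]))
print(arm.ik(B+u*.2,q), arm.ik(B+u*.073,ori(-u,np.array([0,1.,0]))))
print(arm.ik([.465,.199,.36],ori(np.array([0,0,-1.]),np.array([0,-1.,0]))))
arm.move_gripper(0.0)
import json
P=[]
for i,dy in enumerate((-.06,.06)):
    p=B+u*.2+[0,dy,0]
    (arm.movep if i==0 else arm.line_to)(p,**({'orientation':q} if i==0 else {'velocity':.2}))
    arm.pause(.1); T=toolpose(); cv2.imwrite(f"pics/w{i}.png",snapshot("wrist")); P.append(T.tolist())
json.dump(P,open("wp.json","w")); print(arm.read_time(),P[0],arm.read_ft_force())
cv2.imwrite("pics/w01.png",cv2.resize(np.vstack([cv2.imread("pics/w0.png")[:300],cv2.imread("pics/w1.png")[:300]]),None,fx=1,fy=1))
```

```text
[ 0.45802444  0.19179337 -0.27499916  2.03678034 -0.20280041  0.32626512
 -1.19457251] [ 0.68253175  0.51822693 -0.70887055  2.01263386  1.22811446  0.25897768
  0.57981687]
[-0.1057281   0.36693863 -0.4801185   1.73703632  0.18865469  1.08346312
 -2.21815345]
3.8167 [[0.8192446328839529, -0.0019785838367274906, 0.5734407699988189, 0.5138020787540002], [-0.0015706001415692508, -0.999998038746823, -0.0012065312688487335, -0.1717932635520295], [0.573442032559554, 8.77981118692652e-05, -0.8192461337018679, 0.3786539741842829], [0.0, 0.0, 0.0, 1.0]] [-0.03845491 -0.66753482  0.35343529]
```

View pics/w01.png

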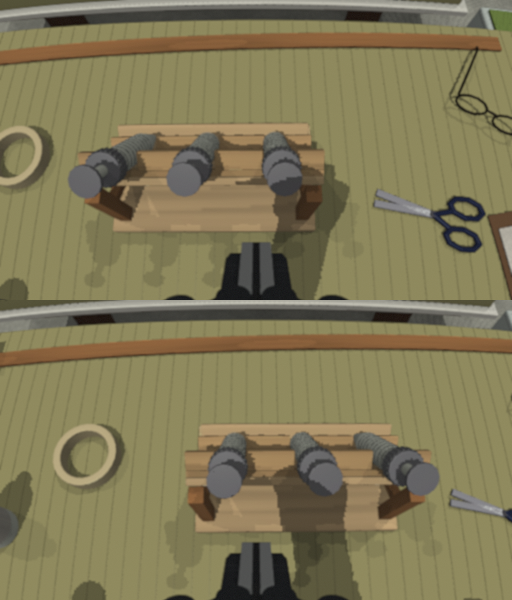

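Both views show all three thumb discs (C, B, A): in w0 at (86,180), (185,178), (285,178), and in w1 at (225,179), (321,179), (421,178). I'll triangulate with flood-fill refinement.

Run:
```python
from h import *
import json
np.set_printoptions(precision=4,suppress=True)
P=np.array(json.load(open("wp.json")));ci=camera_info("wrist")
seeds={"C":((86,180),(225,179)),"B":((185,178),(321,179)),"A":((285,178),(421,178))}
for n,pp in seeds.items():
    r,r0=[],[]
    for i in(0,1):
        im=cv2.medianBlur(cv2.imread(f"pics/w{i}.png"),3);m=np.zeros((386,514),np.uint8)
        cv2.floodFill(im,m,pp[i],0,(4,)*3,(4,)*3,4|(255<<8)|cv2.FLOODFILL_MASK_ONLY)
        m=cv2.morphologyEx(m[1:-1,1:-1],cv2.MORPH_OPEN,np.ones((5,5)))
        c,_=cv2.findContours(m,cv2.RETR_EXTERNAL,cv2.CHAIN_APPROX_NONE)
        e=cv2.fitEllipse(max(c,key=cv2.contourArea))
        print(n,i,np.round(e[0],1),np.round(e[1],1))
        T=P[i]@ci['T_tool_cam'];r.append(ray(ci,e[0],T));r0.append(ray(ci,pp[i],T))
    print(*meet(r),"| click",*meet(r0))
```

```text
C 0 [ 83.9 181.5] [28.  33.1]
C 1 [223.3 181.2] [31.1 32.6]
[ 0.6282 -0.0256  0.2156] 7.992541088230304e-05 | click [ 0.63   -0.0269  0.215 ] 0.00018697162323373867
B 0 [184.4 175.1] [31.2 43.9]
B 1 [327.1 176.1] [23.  32.4]
[ 0.6328 -0.1122  0.2157] 0.0005845435098555792 | click [ 0.6348 -0.1098  0.2016] 0.0006067780514871321
A 0 [282.5 172. ] [15.9 33. ]
A 1 [422.8 178.8] [27.7 32.8]
[ 0.6317 -0.1937  0.2189] 0.0028888684450636944 | click [ 0.6327 -0.1967  0.2092] 8.640567374455281e-05
```

```bash
cat >> h.py <<'E'
u=np.array([-np.sin(np.radians(35)),0,np.cos(np.radians(35))])
Q=ori(-u,np.array([0,-1.,0]))
TH={'A':np.array([.629,-.195,.217]),'B':np.array([.629,-.1105,.217]),'C':np.array([.629,-.026,.217])}
def push(n,lim=15):
    p=TH[n]+u*.073
    arm.movep(p+u*.03,Q); arm.line_to(p+u*.012,.1); arm.pause(.1)
    f0=arm.read_ft_force(); s=.012; log=[]
    while s>-.045:
        s-=.002; arm.line_to(p+u*s,.04)
        f=(np.array(arm.read_ft_force())-f0)@u; d=(np.array(arm.read_tool_pos())-p)@u
        log.append((round(d*1000,1),round(float(f),1)))
        if f>lim: break
    arm.line_to(p+u*.03,.15)
    print(n,arm.read_time(),log)
E
python3 -c "
from h import *
push('A')"
```

```text
A 9.1917 [(np.float64(10.2), -0.0), (np.float64(7.9), -1.0), (np.float64(5.8), -0.4), (np.float64(3.8), -0.6), (np.float64(1.9), 0.2), (np.float64(-0.1), -1.2), (np.float64(-2.1), -0.5), (np.float64(-4.1), -0.9), (np.float64(-6.2), -0.4), (np.float64(-8.2), -0.8), (np.float64(-10.2), -1.1), (np.float64(-12.2), 0.4), (np.float64(-14.2), -0.6), (np.float64(-15.6), 6.0), (np.float64(-15.8), 17.1)]
```

Run:
```python
from h import *
push('B');push('C')
p=TH['B']+u*.2+[0,.03,0]
arm.movep(p,Q); arm.pause(.1);T=toolpose();np.save("T2.npy",T);cv2.imwrite("pics/w2.png",snapshot("wrist"))
cv2.imwrite("pics/s2.png",snapshot("scene"));cv2.imwrite("pics/t2.png",snapshot("top"))
a=cv2.resize(cv2.imread("pics/s2.png")[180:335,240:375],None,fx=3.5,fy=3.5,interpolation=cv2.INTER_CUBIC)
w=cv2.imread("pics/w2.png")[90:260,100:430]
C=np.zeros((545,805,3),np.uint8);C[:a.shape[0],:a.shape[1]]=a;C[:170,474:804]=w
cv2.imwrite("pics/c2.png",C[:,:800]);print(arm.read_time())
```

```text
B 15.8583 [(np.float64(10.2), 0.1), (np.float64(8.0), 0.4), (np.float64(5.9), 0.5), (np.float64(3.8), 0.4), (np.float64(1.9), 0.1), (np.float64(-0.1), 0.5), (np.float64(-2.1), -0.1), (np.float64(-4.1), 1.4), (np.float64(-6.2), 0.3), (np.float64(-8.2), 0.6), (np.float64(-10.2), 1.5), (np.float64(-12.2), 0.7), (np.float64(-14.2), 0.4), (np.float64(-16.2), 1.0), (np.float64(-18.2), 1.0), (np.float64(-20.2), 1.6), (np.float64(-22.2), 0.9), (np.float64(-24.2), 1.0), (np.float64(-26.2), 0.3), (np.float64(-27.4), 6.9), (np.float64(-27.7), 19.8)]
C 22.5667 [(np.float64(10.2), 1.0), (np.float64(8.0), 1.2), (np.float64(5.9), 0.8), (np.float64(3.9), 0.3), (np.float64(1.9), 0.4), (np.float64(-0.1), 0.3), (np.float64(-2.1), -0.0), (np.float64(-4.2), 1.1), (np.float64(-6.2), 0.3), (np.float64(-8.2), 1.2), (np.float64(-10.2), -0.1), (np.float64(-12.2), 1.5), (np.float64(-14.2), 0.9), (np.float64(-16.2), 0.1), (np.float64(-18.2), 1.8), (np.float64(-20.2), 0.5), (np.float64(-22.2), 0.8), (np.float64(-24.2), 0.3), (np.float64(-26.2), 1.0), (np.float64(-27.2), 8.8), (np.float64(-27.5), 21.8)]
23.3417
```

View pics/c2.png

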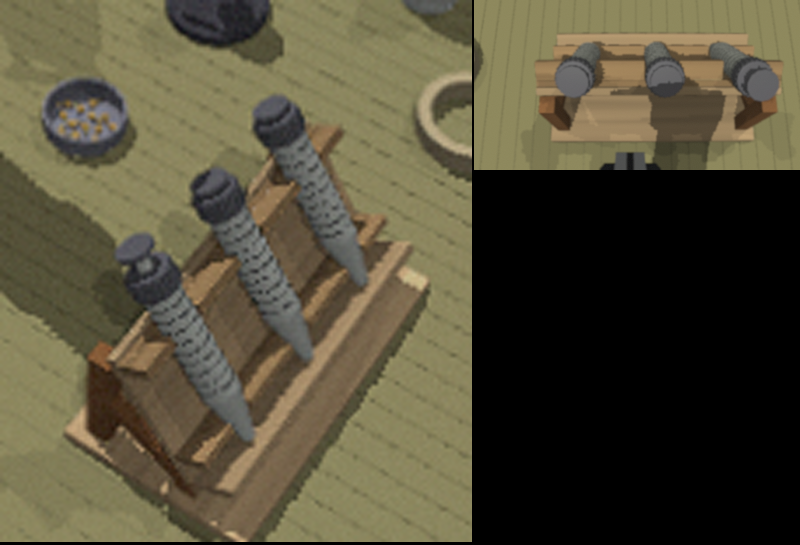

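Scene crop: A's disc still stands proud of its collar at (135,248). B at (215,185) and C at (280,110) are home, and all three still lie in the rack. A stopped about 12 mm before the other two, so A is gummed. Before gripping, I'll refine the stand position from the top and scene pictures.

Run:
```python
from h import *
np.set_printoptions(precision=4,suppress=True)
for n,(x0,y0,x1,y1) in {"top":(170,175,215,215),"scene":(280,148,325,196)}.items():
    im=cv2.imread(f"pics/{n}0.png");ci=camera_info(n)
    sub=im[y0:y1,x0:x1].astype(int)
    g=sub.mean(2);sat=sub.max(2)-sub.min(2)
    for nm,m,z in(("rim",(g>125)&(sat<30),.11),("rimall",(g>90)&(sat<22),.11),("foot",(g<75)&(sat<25),.008)):
        c,_=cv2.findContours((m*255).astype(np.uint8),cv2.RETR_EXTERNAL,cv2.CHAIN_APPROX_NONE)
        c=max(c,key=cv2.contourArea)
        if len(c)<8: print(n,nm,len(c));continue
        e=cv2.fitEllipse(cv2.convexHull(c));p=np.array(e[0])+[x0,y0]
        print(n,nm,p,np.round(e[1],1),onplane(ray(ci,p),z))
n=np.array([.819,0,.574]);A=TH['A']+[0,.0005,0]
g=A-u*.0456+u*.049; seed=None
for y in ([0,-1.,0],[.39,-.92,0],[.7,-.7,0],[-.5,-.86,0]):
    qd=ori(np.array([0,0,-1.]),np.array(y))
    print(y,[arm.ik(p,qd) is not None and np.round(arm.ik(p,qd),2) for p in([.5,-.19,.42],[.466,.1975,.39],[.466,.1975,.23])])
print([arm.ik(p,Q) is not None for p in(g,g+n*.05,g+n*.05+[-.05,0,.15],g+n*.05+[0,0,.13])],g)
```

```text
top rim [186.7186 193.1031] [13.8 14.5] [0.4647 0.1991 0.11  ]
top rimall [186.5114 193.432 ] [14.4 16. ] [0.4636 0.1998 0.11  ]
top foot [190.7343 197.6322] [25.8 26.9] [0.4655 0.1973 0.008 ]
scene rim [303.5967 157.9271] [11.  15.9] [0.4649 0.1982 0.11  ]
scene rimall [303.6825 158.2462] [11.6 16.1] [0.4659 0.1971 0.11  ]
scene foot [302.3424 179.2722] [28.8 37.3] [0.4647 0.2035 0.008 ]
[0, -1.0, 0] [array([-0.05,  0.37,  0.55,  1.58, -0.2 ,  1.25, -1.04]), array([-0.76,  0.33,  0.44,  1.7 , -0.15,  1.14, -1.85]), array([-0.65,  0.5 ,  0.3 ,  1.93, -0.22,  0.74, -1.79])]
[0.39, -0.92, 0] [array([ 0.07,  0.35,  0.37,  1.57, -0.13,  1.24, -0.71]), array([-0.74,  0.33,  0.4 ,  1.7 , -0.14,  1.14, -1.46]), array([-0.6 ,  0.5 ,  0.23,  1.93, -0.16,  0.73, -1.45])]
[0.7, -0.7, 0] [array([ 0.2 ,  0.34,  0.17,  1.57, -0.06,  1.24, -0.4 ]), array([-0.69,  0.32,  0.35,  1.7 , -0.12,  1.14, -1.1 ]), array([-0.55,  0.49,  0.15,  1.93, -0.11,  0.73, -1.12])]
[-0.5, -0.86, 0] [array([-0.14,  0.39,  0.69,  1.58, -0.26,  1.26, -1.5 ]), array([-0.87,  0.35,  0.6 ,  1.71, -0.21,  1.15, -2.31]), array([-0.74,  0.52,  0.43,  1.93, -0.31,  0.75, -2.22])]
[True, True, True, True] [ 0.627  -0.1945  0.2198]
```

The rim is at (0.465, 0.1985), and top and scene agree within about 1 mm. Next I grip A's collar.

Run:
```python
from h import *
n=np.array([.819,0,.574]);A=TH['A']+[0,.0005,0]
g=A-u*.0456+u*.049
arm.move_gripper(.75)
arm.movep(g+u*.06,Q); arm.line_to(g,.12)
arm.move_gripper(0.0,50); o=arm.read_opening(); print("open",o,arm.read_finger_force(),arm.read_ft_force())
if .3<o<.6:
    arm.line_to(g+n*.05,.1); arm.line_to(g+n*.05+[-.03,0,.13],.2)
    print(arm.read_opening(),arm.read_finger_force(),arm.read_ft_force(),arm.read_time())
    cv2.imwrite("pics/s3.png",snapshot("scene"))
    cv2.imwrite("pics/c3.png",cv2.resize(cv2.imread("pics/s3.png")[120:335,200:400],None,fx=2.7,fy=2.7,interpolation=cv2.INTER_CUBIC))
```

```text
open 0.4061437830315294 49.19989585876465 [-4.50363032  0.55970222  5.32614044]
0.40366561069466733 49.81047034263611 [-0.47487137  0.13833851 -1.04430128] 27.1917
```

View pics/c3.png

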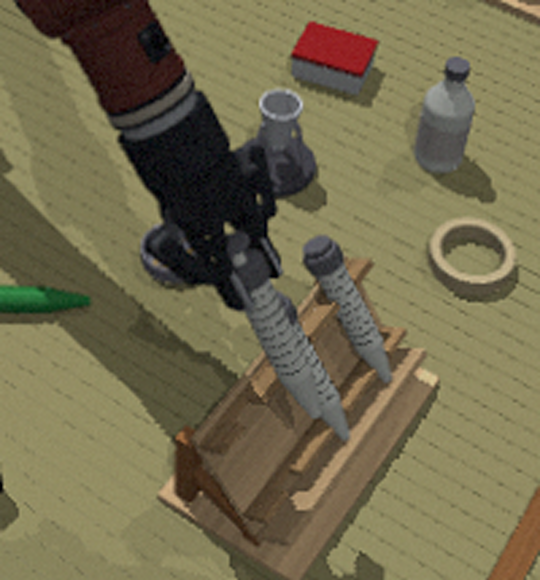

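Syringe A is held at its collar (250,265), aligned with the tool, and B and C remain in the rack. Next I bring it upright and hover over the cup.

Run:
```python
from h import *
np.set_printoptions(precision=4,suppress=True)
qd=ori(np.array([0,0,-1.]),np.array([.39,-.92,0]));r=np.array([.465,.1985,0])
arm.movep([.5,-.19,.42],qd); arm.movep(r+[0,0,.40],qd); arm.line_to(r+[0,0,.334],.12); arm.pause(.2)
T=toolpose();np.save("T4.npy",T);print(T,arm.read_opening(),arm.read_time(),arm.read_ft_force())
S=snapshot("scene");cv2.imwrite("pics/s4.png",S);W=snapshot("wrist");cv2.imwrite("pics/w4.png",W)
C=np.zeros((400,800,3),np.uint8);C[:,:400]=cv2.resize(S[70:205,235:370],(400,400),interpolation=cv2.INTER_CUBIC);C[:300,400:]=cv2.resize(W,(400,300))
cv2.imwrite("pics/c4.png",C)
```

```text
[[ 0.9207  0.3902  0.0017  0.4654]
 [ 0.3902 -0.9207  0.0009  0.1985]
 [ 0.0019 -0.0001 -1.      0.3348]
 [ 0.      0.      0.      1.    ]] 0.40260841227743627 30.3167 [-0.366   0.2896 -1.0304]
```

View pics/c4.png

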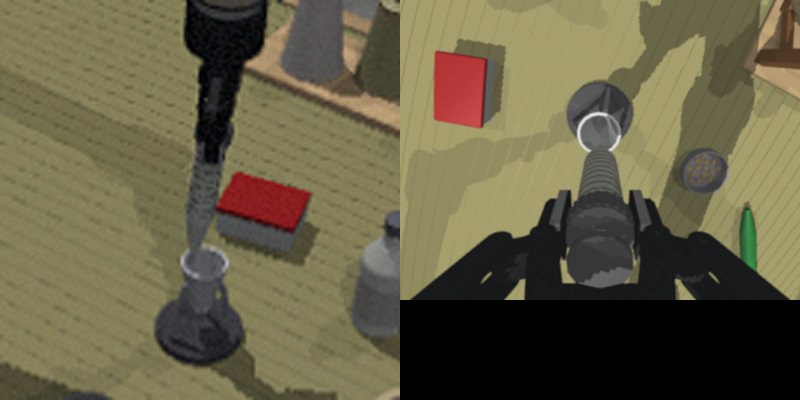

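The tip at scene-crop (196,250) sits just over the cup mouth at (204,263). In the wrist view the rim at (599,133) is centred under the barrel. I'll check both numerically.

Run:
```python
from h import *
ci=camera_info("wrist");T=np.load("T4.npy")@ci['T_tool_cam']
print("rim by wrist",onplane(ray(ci,((599-400)*1.28,133*1.28),T),.11))
s=camera_info("scene")
K=np.array([[s['fx'],0,s['cx']],[0,s['fy'],s['cy']],[0,0,1]])
X=np.array([[.465,.1985,.125],[.465,.1985,.15],[.465,.1985,.27],[.465,.1985,.11]])
p=cv2.projectPoints(X,cv2.Rodrigues(s['R'])[0],s['t'],K,s['dist_coeffs'])[0][:,0]
print((p-[235,70])*400/135)
```

```text
rim by wrist [0.46813801 0.20035619 0.11      ]
[[204.40659833 250.12783696]
 [205.98937859 232.66297498]
 [214.0456839  142.55224654]
 [203.4721478  260.40356745]]
```

The nozzle tip hangs about 6–8 mm towards tool −x (slight tilt). I'll shift +5 mm along tool x and lower with force monitoring.

Run:
```python
from h import *
np.set_printoptions(precision=1,suppress=True)
qd=ori(np.array([0,0,-1.]),np.array([.39,-.92,0]));tx=np.array([.92,.39,0])
r=np.array([.465,.1985,0])+tx*.005
arm.line_to(r+[0,0,.334],.05,qd); arm.pause(.1); f0=np.array(arm.read_ft_force()); z=.334
while z>.231:
    z-=.003 if z<.29 else .01
    arm.line_to(r+[0,0,z],.06); f=np.array(arm.read_ft_force())-f0
    print(round(z*1000),f,end=' ')
    h=np.linalg.norm(f[:2])
    if f[2]>6 or h>6: break
print(arm.read_time(),arm.read_opening(),np.array(arm.read_tool_pos())*1000)
S=snapshot("scene");cv2.imwrite("pics/s5.png",S);W=snapshot("wrist");cv2.imwrite("pics/w5.png",W)
C=np.zeros((400,800,3),np.uint8);C[:,:400]=cv2.resize(S[70:205,235:370],(400,400),interpolation=cv2.INTER_CUBIC);C[:300,400:]=cv2.resize(W,(400,300))
cv2.imwrite("pics/c5.png",C)
```

```text
324 [0.2 0.7 1.4] 314 [-0.6  0.4  0.5] 304 [-0.3  0.5  0.6] 294 [0.1 0.1 0.3] 284 [-0.5  1.2  0. ] 281 [-0.1  0.3  0.1] 278 [0.6 0.5 0.8] 275 [-1.   0.4  0.7] 272 [ 0.4 -0.1  0.8] 269 [-0.   0.4  0.6] 266 [-0.1  0.4 -0.2] 263 [ 0.6  1.6 -0.5] 260 [ 0.1  1.6 -0.3] 257 [ 1.   1.  -0.5] 254 [ 1.1  1.1 -1.6] 251 [ 2.   1.4 -0.2] 248 [ 1.3  1.4 -0.4] 245 [2.8 2.3 0.3] 242 [2.7 2.7 1.1] 239 [0.8 3.2 1.9] 236 [0.6 2.7 2.3] 233 [-0.9  2.5 13.3] 36.6 0.4045923390998089 [470.  200.8 234.7]
```

View pics/c5.png

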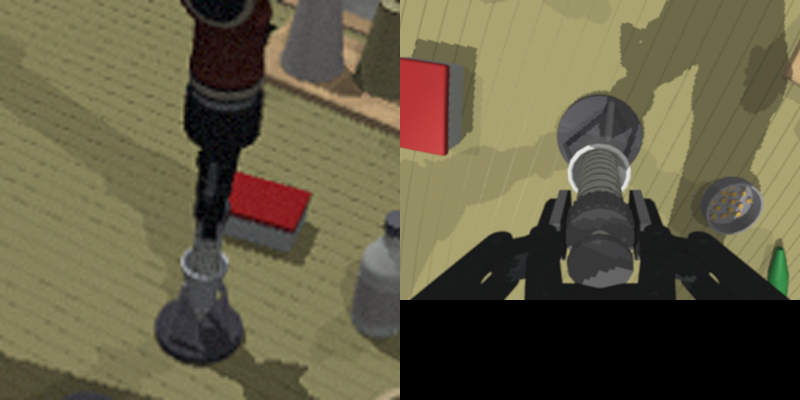

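The nozzle is inside the cup at (204,262), and it bottomed at TCP z 0.2347 against 0.234 expected. I'll release and retreat.

Run:
```python
from h import *
p=np.array(arm.read_tool_pos())
arm.line_to(p+[0,0,.0012],.02)
arm.move_gripper(.75); arm.line_to(p+[0,0,.15],.15); arm.movep([.50,.0,.42],arm.read_eef_rot()); arm.pause(.2)
print(arm.read_time(),arm.read_ft_force())
S=snapshot("scene");cv2.imwrite("pics/s6.png",S)
cv2.imwrite("pics/c6.png",cv2.resize(S[70:335,215:375],None,fx=2.2,fy=2.2,interpolation=cv2.INTER_CUBIC))
```

```text
39.5667 [-0.06066013 -0.15081823  0.15102685]
```

View pics/c6.png

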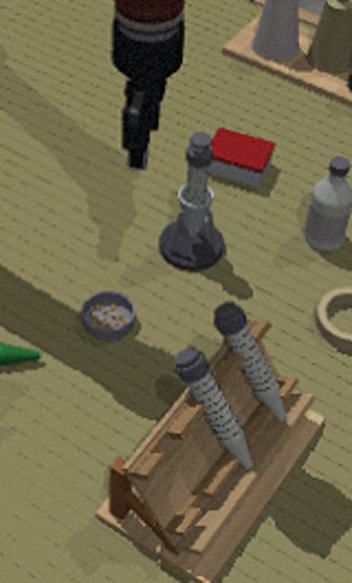

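A stands upright in the cup, with its collar at (200,152) and the rim at (196,195). B and C are home in the rack and the gripper is clear. Last check before handing in: compare the collar and disc pixels with an upright, seated syringe.

Run:
```python
from h import *
s=camera_info("scene")
K=np.array([[s['fx'],0,s['cx']],[0,s['fy'],s['cy']],[0,0,1]])
X=np.array([[.465,.1985,z] for z in(.11,.185,.215)])
p=cv2.projectPoints(X,cv2.Rodrigues(s['R'])[0],s['t'],K,s['dist_coeffs'])[0][:,0]
q=(p-[215,70])*2.2; print(q)
d=np.abs(q[1:]-[[200,152],[200,141]]).max(); print(d)
if d<6: print(ticket.finish_job())
```

```text
[[195.07806975 193.34964883]
 [198.63272424 154.05355231]
 [200.11578873 137.50275723]]
3.4972427667403565
the job is handed in; nothing more can be done
None
```

The job is handed in: B and C ran fully home and stay in the rack, and gummed syringe A stuck part-way, so it now stands released and upright in the soaking cup (last clock reading 39.6 s; no verdict was returned).

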